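Clamp the sample cassette with the click handle

ROBOT

A 7-joint arm with a two-finger parallel gripper is mounted at the origin on the work surface. World frame = base frame: x ahead of the robot, y to its left, z up, the work surface at z = 0. Lengths are in mm, angles in rad, forces in N, time in s.
With the tool pointing down it reaches from about 400 to 900 mm from the base axis. Payload 5.5 kg.
Tool frame: the origin (TCP) lies between the finger pads; the fingertips stand 11 mm ahead of it and the grasp point (between the pads) lies 8 mm behind it; z points along the fingers, y is the direction in which the jaws open and shut (so a half turn about z gives the same grasp; the last joint's range is limited). The gripper opens to 85 mm and grips with 20 to 120 N. Pads are 22 mm wide; open, the fingers measure 114 mm over their backs; the gripper's body (76 mm by 85 mm) begins 54 mm behind the grasp point. The pads swing forward as they close: fully open they stand 13 mm farther back than shut.
Start: joints at [-0.876, 0.501, -0.427, 1.55, 0.221, 1.138, -0.21], TCP at [271.992, 590.356, 206.01] pointing down, gripper open.
Joint ranges: [-2.88, 2.88], [-0.31, 2.03], [-1.54, 1.56], [0.2, 2.42], [-1.41, 4.55], [0.19, 2.02], [-2.57, 2.57]. Speed limits (rad/s): [2.57, 2.57, 3.14, 3.14, 3.14, 3.14, 3.14].

INTERFACE

Orientations are given as [roll, pitch, yaw] about the fixed x, y, z axes, in that order (R = Rz(yaw) Ry(pitch) Rx(roll)).
In Python, from workcell import ctrl, optics, workorder gives the robot as it stands. The module is installed in compiled form; this text tells all that it offers.
- The arm moves only by the tool step_arm, never from a script. Its argument "moves" is a list of rows, each an object of numbers: "dx", "dy", "dz": the shift along the tool's x, y, z in mm; "rx", "ry", "rz": the turn, a rotation vector about the tool's x, y, z in rad. In form: [{"dx": .., "dy": .., "dz": .., "rx": .., "ry": .., "rz": ..}, ...]. A call has 1 to 12 rows; each row shifts and turns the commanded pose from where the row before left it, along the tool's axes as they then stand; what a row does not reach is not made up. A row lasts 1/10 s, in which the tool goes at most 50 mm and 8.59 degrees, less where a joint would pass 70% of its speed; a pose out of reach is approached as far as the arm can. A call with a gripper value outside its range is refused whole. "grip" is the closure, from 0 (fully open) to 1 (shut), set as the call begins (left out, the last holds). The fingers move at their own pace and stop on an object; "squeeze" is the grip in N (left out, the last holds). Time passes only in rows, so rows that do not move let the fingers close. It gives the time, the measured TCP pose, the force and the opening at its end, in the units of the state.
- ctrl.observe(): the state, without advancing time (a new reading comes with each control period).
- optics.grab_frame(name): name is "side" or "top"; returns (picture, depth): 420x560x3 uint8, red, green, blue; 420x560 float32, mm along the optical axis (not along the pixel's ray), 0 where there is no reading.
- optics.camera_info(name): a dict with "camera_matrix" (3x3 intrinsics, pixels), "k1" (the pictures are not rectified: a ray, as slopes to the right and down, at radius r is drawn at 1 + k1 r^2 times it, then the intrinsics apply), "R" (3x3) and "t" (3): a world point X has camera coordinates R X + t. Camera axes: x right, y down, z forward; pixel columns grow to the right and rows downward; lengths in mm; the calibration is good to about 2 mm. A picture is of the moment at which its call begins. camera_info takes no time and is no camera call.
- workorder.job_done(): hands the job in, once; it reports no verdict.
The state is a dict: "clock": time; "joint_pos": joint angles; "joint_velocities": joint speeds; "tau": joint torques, N m; "eef_pos": TCP position; "orientation": TCP orientation; "force": force on the tool from outside, world axes, zero at the start; "moment": the same for the moment, N m; "finger_gap": finger opening in mm.
Only numpy, scipy, OpenCV 4.12 (cv2) and the standard library are available. Lean on these libraries where they do the work, as an engineer would, in place of code of your own. Each camera call takes 0.05 s, during which the arm holds its last target. There are 200 camera calls.

TASK

Slide the steel sample cassette that sits part way in the channel of the bench clamp gently all the way in, against the end stop. Then, with the cassette home, turn the clamp's handle clockwise (seen from above) until it clicks, that is until its joint visibly gives way; stop at the click without pushing on past it, then let the handle go so that it straightens, and leave it standing there. Do not push the other things on the bench about.

Things in the scene. Friction and masses are not known exactly. Their poses are not given: they have to be found in the camera images.
- clamp: fixed aluminium and steel bench clamp. Origin: underside, below the screw axis; z up. Base 124 (x) x 250 (y) x 14 mm, y -73 to +177 mm. Two rails 12 mm high make a channel along y, 63 mm wide, floor at z 14 mm, open at +y. A bridge (y -22 to +22 mm, z 55 to 88 mm) spans it and carries the screw and handle. It stands on the bench at z 0.
- clamp_stop (a point): middle of the face of the stop block that ends the channel, 45 mm to the -y side of the clamp's origin; the cassette is home when its inner (-y) end meets this face. Axes as the clamp's.
- cassette: steel cassette in the channel, 0.25 to 0.5 kg, 60 (x) x 130 (y) x 20 mm; an upright lip 44 mm wide and 10 mm thick at its outer (+y) end, y +55 to +65 mm, top 50 mm above the underside. Origin: centre of the underside; axes as the clamp's. Slides along y with 1 to 5 N; starts 35 to 70 mm short of home; home at y +20 mm of the clamp. An identical one on the bench is a spare.
- clamp_axis (a point): point on the vertical screw axis at the height of the handle's centre line, 101 mm above the bench. The round screw head there has 19 mm radius. The screw turns easily (1 to 3 N at the grip) clockwise from above for 0.5 to 0.95 rad, then is tight; where cannot be seen: the handle then points 195 to 226 deg counterclockwise (from above) from the clamp's +x.
- handle_grip (a point): point in the round black grip of the level click handle, 130 mm from the screw axis, 101 mm above the bench. Grip 22 mm across, 85 to 170 mm from the axis; x along the handle away from the screw, z up. Starts on the clamp's -y side, clear below down to the bench or base. Once the screw is tight the force here climbs within 10 mm to about 12 N; there the joint gives and it stays near 12 N while the handle yields.
- handle (a joint): bend (rad) of the handle's breakaway joint, a vertical pivot 30 mm out from the screw axis: 0 straight, up to the set torque; then it grows as the handle gives clockwise relative to the screw head. Above 0.06 it has clicked; above 0.17 it is overdriven; hard end at 0.22. It springs straight when let go; the screw stays, held by friction.
Things that resemble listed ones, but are neither listed nor needed, are in the scene too. What is shaped like the cassette but pink is not meant.

How it is judged:
By the outcome, as a careful person would: the job done as asked, in the order asked, and still so for the second after the job is handed in, with the robot touching nothing.
It also fails if it takes over 67 s, if anything falls off the work surface, if the arm or the gripper's body presses on something with over 40 N, if the wrist force passes 120 N, or if a joint passes its speed limit or range.

## Working session

There is one attempt and no reset: what is moved stays moved. The work goes in short steps, Python scripts to look and compute and a tool call to move; the robot and the scene stay as the last step left them, time stands still between calls to the robot, and variables do not carry over. Pictures are saved under pics/ and viewed, about 8 in all and at most 12, crops included, and the job is handed in when it is done.

Besides the shell and the picture viewer there is one more tool, called after "Emit:" in YAML: its name, and indented under it one key for each argument. step_arm: Moves the arm, as the interface text tells. Its arguments: {"type":"object","properties":{"moves":{"type":"array","items":{"type":"object","properties":{"dx":{"type":"number"},"dy":{"type":"number"},"dz":{"type":"number"},"rx":{"type":"number"},"ry":{"type":"number"},"rz":{"type":"number"}}}},"grip":{"type":"number"},"squeeze":{"type":"number"}},"required":["moves"]}

```bash
mkdir -p pics; cat > h.py <<'E'
import numpy as np, cv2
from workcell import ctrl, optics, workorder
def grab(n, save=None):
    p,d=optics.grab_frame(n)
    if save: cv2.imwrite('pics/'+save, cv2.cvtColor(p,cv2.COLOR_RGB2BGR)); np.save('pics/'+save+'.npy',d)
    return p,d
def cam(n):
    c=optics.camera_info(n); return np.array(c['camera_matrix'],float),c['k1'],np.array(c['R'],float),np.array(c['t'],float)
def ray(n,uv):
    K,k1,R,t=cam(n); uv=np.atleast_2d(np.asarray(uv,float)).reshape(-1,1,2)
    s=cv2.undistortPoints(uv,K,np.array([k1,0,0,0.])).reshape(-1,2)
    return -R.T@t, np.c_[s,np.ones(len(s))]@R, 
def onz(n,uv,z):
    o,r=ray(n,uv); return o+r*((z-o[2])/r[:,2])[:,None]
def dep(n,uv,d):
    o,r=ray(n,uv); uv=np.atleast_2d(np.asarray(uv)).astype(int); return o+r*d[uv[:,1],uv[:,0]][:,None]
def proj(n,X):
    K,k1,R,t=cam(n); return cv2.projectPoints(np.atleast_2d(np.asarray(X,float)),cv2.Rodrigues(R)[0],t,K,np.array([k1,0,0,0.]))[0].reshape(-1,2)
E
python3 - <<'E'
from h import *
for n in('top','side'):
    grab(n,n+'0.png'); K,k1,R,t=cam(n); print(n,K.tolist(),k1,(-R.T@t).round(),R.round(2).tolist())
s=ctrl.observe(); print(s)
E
```

```text
top [[400.1385348693586, 0.0, 279.6615087712633], [0.0, 400.1385348693586, 199.75790152448292], [0.0, 0.0, 1.0]] -0.10896466835777378 [311.  55. 866.] [[-0.01, -1.0, -0.01], [-0.99, 0.01, -0.13], [0.13, 0.01, -0.99]]
side [[483.7741092354028, 0.0, 279.0696282243533], [0.0, 483.7741092354028, 205.1379434304431], [0.0, 0.0, 1.0]] 0.0019915672729563256 [  33. -579. 1001.] [[0.82, -0.57, -0.01], [-0.45, -0.63, -0.63], [0.35, 0.52, -0.77]]
{'clock': 0.1, 'joint_pos': array([-0.87579043,  0.50176631, -0.42678208,  1.55132051,  0.22081167,
        1.1383374 , -0.21033723]), 'joint_velocities': array([-0.00092372,  0.00023168, -0.00086042, -0.00232777,  0.00069468,
        0.00026574, -0.0002033 ]), 'tau': array([-1.11441943e-02, -5.70810556e+01, -5.83872423e+00, -2.81748211e+01,
        1.05017982e-02,  5.38754073e-03,  2.68211352e-05]), 'eef_pos': array([271.80732624, 589.70379883, 205.06360175]), 'orientation': array([-3.13981477e+00, -3.71402846e-05,  2.70977547e+00]), 'force': array([ 1.13743231, -0.43562633, -0.31520092]), 'moment': array([-0.01550671, -0.02414304,  0.00540978]), 'finger_gap': 85.63676550075438}
```

View pics/top0.png

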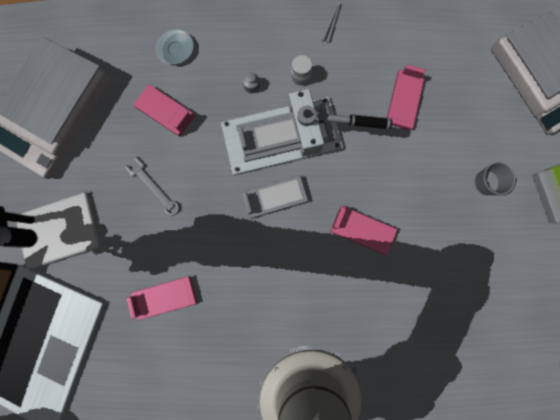

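View pics/side0.png

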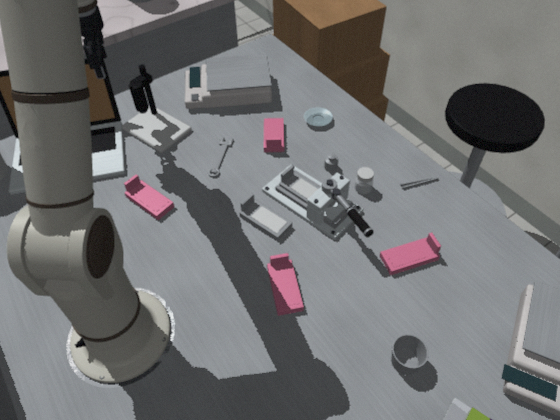

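The top view shows the clamp at (283,133) with its open end at left, the cassette's lip at (250,137), the screw head at (308,115) and the black grip at (372,122). Candidates for the cassette are the grey one in the channel (270,135), the grey spare on the bench (275,197), and pink ones at (164,108), (405,97), (364,230) and (163,298). I choose the one in the channel and check it in a close crop.

```bash
python3 - <<'E'
import cv2,numpy as np
a=cv2.imread('pics/top0.png')[80:185,210:410]; b=cv2.imread('pics/side0.png')[150:250,250:400]
a=cv2.resize(a,None,fx=4,fy=4,interpolation=cv2.INTER_CUBIC)
cv2.imwrite('pics/c1.png',a); cv2.imwrite('pics/c2.png',cv2.resize(b,None,fx=5,fy=5,interpolation=cv2.INTER_CUBIC))
E
```

```text
(no output)
```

View pics/c1.png

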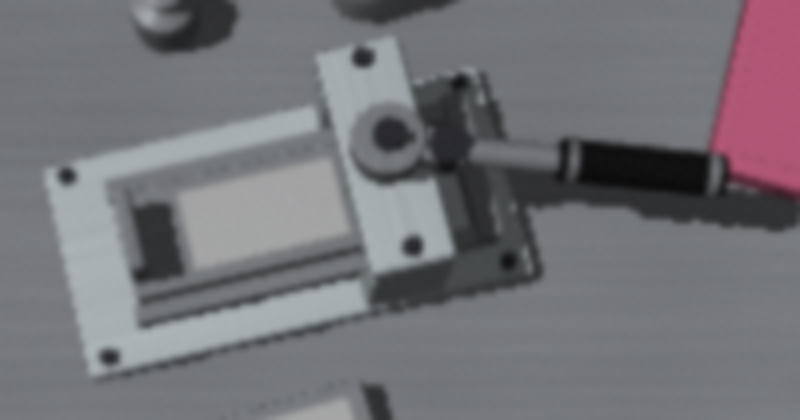

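View pics/c2.png

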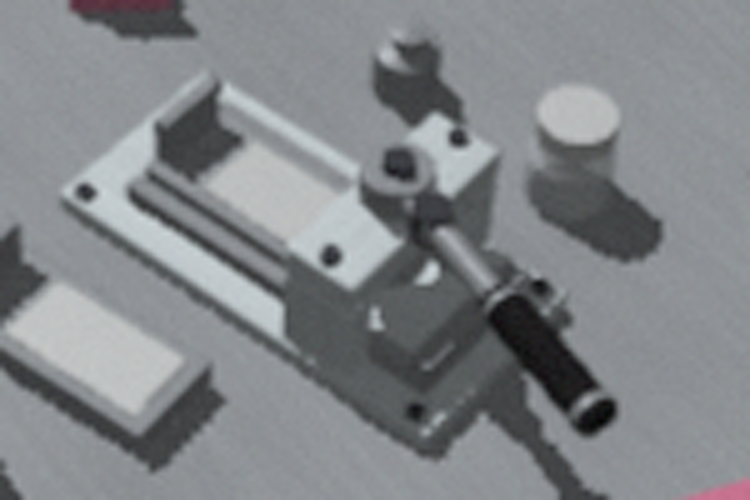

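The crops show the clamp's base bolts, the bridge bolts, the screw socket, the grip (black, touched by nothing) and the lip of the steel cassette in the channel. This is the right one. Next I triangulate.

```bash
python3 - <<'E'
from h import *
T=lambda p:np.array(p)/4+[209.6,79.6]; S=lambda p:np.array(p)/5+[249.6,149.6]
P={'bolt+y-x':((110,357),(87,192)),'bolt-y-x':((508,262),(415,412)),'bolt-y+x':((460,83),(540,287)),'br+x':((362,57),(459,137)),'br-x':((413,245),(332,256)),'socket':((391,132),(401,162)),
'grip0':((565,160),(497,302)),'grip1':((722,174),(597,410)),}
for k,(a,b) in P.items():
    o1,r1=ray('top',T(a));o2,r2=ray('side',T(a)*0+S(b));A=np.c_[r1[0],-r2[0]]
    s,*_=np.linalg.lstsq(A,o2-o1,rcond=None); p=o1+r1[0]*s[0];q=o2+r2[0]*s[1]
    print(k,((p+q)/2).round(1),'gap',np.linalg.norm(p-q).round(1))
print('bolts top z14',onz('top',T([(67,176),(110,357),(508,262),(460,83)]),14).round(1).tolist())
print('br top z88',onz('top',T([(362,57),(413,245)]),88).round(1).tolist())
print('grip top z101',onz('top',T([(565,160),(722,174)]),101).round(1).tolist(), onz('side',S([(497,302),(597,410)]),101).round(1).tolist())
# lip top: outer edge in top crop
print('lip top corners',onz('top',T([(120,195),(140,278)]),64).round(1).tolist())
print('lip inner foot?',onz('top',T([(178,203),(190,270)]),34).round(1).tolist())
g=cv2.imread('pics/top0.png'); d=np.load('pics/top0.png.npy')
for c in [(125,200),(130,235),(138,270),(150,235),(165,235),(250,215),(387,150),(640,168)]:
    print(c,dep('top',T(c),d).round(1).tolist())
d=np.load('pics/side0.png.npy')
for c in [(200,85),(175,115),(185,100),(190,140),(550,355)]:
    print('s',c,dep('side',S(c),d).round(1).tolist())
E
```

```text
bolt+y-x [491.3 152.8  19. ] gap 0.3
bolt-y-x [542.8 -63.9  18.2] gap 0.4
bolt-y+x [645.3 -40.1  19.8] gap 0.2
br+x [630.5  17.7  93.5] gap 0.1
br-x [531.2  -6.2  92.4] gap 1.0
socket [581.2   5.4 117.9] gap 0.7
grip0 [570.9 -81.6 104.3] gap 1.5
grip1 [ 562.8 -158.9  109.6] gap 0.1
bolts top z14 [[595.3, 178.4, 14.0], [492.5, 153.3, 14.0], [544.2, -64.6, 14.0], [647.7, -40.8, 14.0]]
br top z88 [[632.8, 17.4, 88.0], [532.9, -6.7, 88.0]]
grip top z101 [[572.8, -82.5, 101.0], [565.6, -161.3, 101.0]] [[572.0, -79.7, 101.0], [568.0, -154.9, 101.0]]
lip top corners [[568.0, 143.3, 64.0], [523.3, 132.4, 64.0]]
lip inner foot? [[572.7, 115.2, 34.0], [535.4, 108.6, 34.0]]
(125, 200) [[565.3, 140.6, 63.9]]
(130, 235) [[546.8, 138.0, 62.4]]
(138, 270) [[529.7, 134.3, 56.1]]
(150, 235) [[555.9, 130.5, 30.9]]
(165, 235) [[554.7, 122.0, 34.7]]
(250, 215) [[566.3, 76.4, 31.7]]
(387, 150) [[574.0, 7.1, 113.1]]
(640, 168) [[565.5, -117.9, 110.3]]
s (200, 85) [[588.5, 183.3, 17.0]]
s (175, 115) [[537.8, 136.1, 65.1]]
s (185, 100) [[576.9, 181.7, 13.3]]
s (190, 140) [[544.7, 132.0, 44.8]]
s (550, 355) [[565.0, -123.9, 111.9]]
```

Emit:
step_arm:
  moves:
    - {"dx": -20, "dy": -12}
    - {"dx": -36, "dy": -23}
    - {"dx": -36, "dy": -23}
    - {"dx": -36, "dy": -23}
    - {"dx": -36, "dy": -23}
    - {"dx": -36, "dy": -23}
    - {"dx": -36, "dy": -23}
    - {"dx": -36, "dy": -23}
    - {"dx": -36, "dy": -23}
    - {"dx": -36, "dy": -23}
    - {"dx": -36, "dy": -23}
    - {"dx": -36, "dy": -23}
  grip: 1
  squeeze: 60

```text
invalid input
```

Emit:
step_arm:
  moves:
    - {"dx": -5, "rz": 0.13}
    - {"rz": 0.13}
    - {"rz": 0.13}
    - {"rz": 0.13}
    - {"rz": 0.13}
    - {"rz": 0.13}
    - {"rz": 0.13}
    - {}
    - {}
    - {}

```text
invalid input
```

```bash
cat >> h.py <<'E'
O=np.array([582,5.7]); A=0.2356
EX=np.array([np.cos(A),np.sin(A)]); EY=np.array([-np.sin(A),np.cos(A)])
from scipy.spatial.transform import Rotation as Ro
def st():
    s=ctrl.observe(); p=s['eef_pos']; r=p[:2]-O; 
    print('t',s['clock'],'pos',p.round(1),'ori',s['orientation'].round(3),'F',s['force'].round(1),'gap',round(s['finger_gap'],1),'clampxy',(r@EX).round(1),(r@EY).round(1),'polar',np.hypot(*r).round(1),np.degrees(np.arctan2(r[1],r[0])).round(1)%360); return s
def totool(s,target,yaw=None):
    R=Ro.from_euler('xyz',s['orientation']); d=R.inv().apply(np.array(target)-s['eef_pos'])
    print('tool delta',d.round(1), 'rz',None if yaw is None else -((yaw-s['orientation'][2]+np.pi)%(2*np.pi)-np.pi))
E
python3 - <<'E'
from h import *
s=st(); totool(s,[*(O+175*EY),200],A+np.pi/2)
print(s['joint_pos'].round(2))
E
```

```text
t 0.1 pos [271.8 589.7 205.1] ori [-3.14 -0.    2.71] F [ 1.1 -0.4 -0.3] gap 85.6 clampxy -165.3 640.3 polar 661.3 118.0
tool delta [-417.8 -263.1    5.5] rz 0.9033791466418313
[-0.88  0.5  -0.43  1.55  0.22  1.14 -0.21]
```

Emit:
step_arm:
  moves:
    - {"dx": -20, "dy": -12, "dz": 0, "rx": 0, "ry": 0, "rz": 0}
    - {"dx": -36, "dy": -23, "dz": 0, "rx": 0, "ry": 0, "rz": 0}
  grip: 1
  squeeze: 60

```text
clock: 0.3
eef_pos: [305.0, 537.1, 205.4]
orientation: [3.141, -0.003, 2.716]
force: [1.0, -0.1, 0.2]
finger_gap: 59.2
```

Emit:
step_arm:
  moves:
    - {"dx": -36, "dy": -23, "dz": 0, "rx": 0, "ry": 0, "rz": 0}
    - {"dx": -36, "dy": -23, "dz": 0, "rx": 0, "ry": 0, "rz": 0}
    - {"dx": -36, "dy": -23, "dz": 0, "rx": 0, "ry": 0, "rz": 0}
    - {"dx": -36, "dy": -23, "dz": 0, "rx": 0, "ry": 0, "rz": 0}
    - {"dx": -36, "dy": -23, "dz": 0, "rx": 0, "ry": 0, "rz": 0}
    - {"dx": -36, "dy": -23, "dz": 0, "rx": 0, "ry": 0, "rz": 0}
    - {"dx": -36, "dy": -23, "dz": 0, "rx": 0, "ry": 0, "rz": 0}
    - {"dx": -36, "dy": -23, "dz": 0, "rx": 0, "ry": 0, "rz": 0}
    - {"dx": -36, "dy": -23, "dz": 0, "rx": 0, "ry": 0, "rz": 0}
    - {"dx": -30, "dy": -18, "dz": 0, "rx": 0, "ry": 0, "rz": 0}

```text
clock: 1.3
eef_pos: [536.4, 179.6, 205.6]
orientation: [-3.141, 0.0, 2.708]
force: [0.5, 0.9, 0.3]
finger_gap: 0.2
```

Emit:
step_arm:
  moves:
    - {"dx": 0, "dy": 0, "dz": 0, "rx": 0, "ry": 0, "rz": 0.13}
    - {"dx": 0, "dy": 0, "dz": 0, "rx": 0, "ry": 0, "rz": 0.13}
    - {"dx": 0, "dy": 0, "dz": 0, "rx": 0, "ry": 0, "rz": 0.13}
    - {"dx": 0, "dy": 0, "dz": 0, "rx": 0, "ry": 0, "rz": 0.13}
    - {"dx": 0, "dy": 0, "dz": 0, "rx": 0, "ry": 0, "rz": 0.13}
    - {"dx": 0, "dy": 0, "dz": 0, "rx": 0, "ry": 0, "rz": 0.13}
    - {"dx": 0, "dy": 0, "dz": 0, "rx": 0, "ry": 0, "rz": 0.12}
    - {"dx": 0, "dy": 0, "dz": 0, "rx": 0, "ry": 0, "rz": 0}
    - {"dx": 0, "dy": 0, "dz": 0, "rx": 0, "ry": 0, "rz": 0}

```text
clock: 2.2
eef_pos: [535.3, 182.7, 205.7]
orientation: [-3.141, 0.0, 1.813]
force: [-0.4, 0.2, 0.3]
finger_gap: 0.1
```

```bash
python3 - <<'E'
from h import *
s=st(); totool(s,[*(O+175*EY),47],A+np.pi/2)
print(s['joint_pos'].round(2))
E
```

```text
t 2.2 pos [535.3 182.7 205.7] ori [-3.141  0.     1.813] F [-0.4  0.2  0.3] gap 0.1 clampxy -4.1 183.0 polar 183.0 104.8
tool delta [ -8.    4.2 158.7] rz 0.006884574734891125
[-0.28  0.32 -0.12  1.78  0.04  1.05 -0.17]
```

Emit:
step_arm:
  moves:
    - {"dx": 0, "dy": 4, "dz": 20, "rx": 0, "ry": 0, "rz": 0.006}
    - {"dx": 0, "dy": 0, "dz": 35, "rx": 0, "ry": 0, "rz": 0}
    - {"dx": 0, "dy": 0, "dz": 35, "rx": 0, "ry": 0, "rz": 0}
    - {"dx": 0, "dy": 0, "dz": 30, "rx": 0, "ry": 0, "rz": 0}
    - {"dx": 0, "dy": 0, "dz": 20, "rx": 0, "ry": 0, "rz": 0}
    - {"dx": 0, "dy": 0, "dz": 15, "rx": 0, "ry": 0, "rz": 0}
    - {"dx": -5, "dy": 0, "dz": 3, "rx": 0, "ry": 0, "rz": 0}
    - {"dx": -5, "dy": 0, "dz": 0, "rx": 0, "ry": 0, "rz": 0}
    - {"dx": -5, "dy": 0, "dz": 0, "rx": 0, "ry": 0, "rz": 0}
    - {"dx": -3, "dy": 0, "dz": 0, "rx": 0, "ry": 0, "rz": 0}
    - {"dx": 0, "dy": 0, "dz": 0, "rx": 0, "ry": 0, "rz": 0}

```text
clock: 3.3
eef_pos: [544.7, 165.3, 49.0]
orientation: [3.14, 0.0, 1.803]
force: [-0.9, 0.1, -0.3]
finger_gap: -0.1
```

```bash
python3 - <<'E'
from h import *
s=st(); p,d=grab('side','s1.png')
a=cv2.imread('pics/s1.png')[100:250,220:420]; cv2.imwrite('pics/s1c.png',cv2.resize(a,None,fx=4,fy=4,interpolation=cv2.INTER_CUBIC))
E
```

```text
t 3.3 pos [544.7 165.3  49. ] ori [3.14  0.    1.803] F [-0.9  0.1 -0.3] gap -0.1 clampxy 0.9 163.9 polar 163.9 103.2
```

View pics/s1c.png

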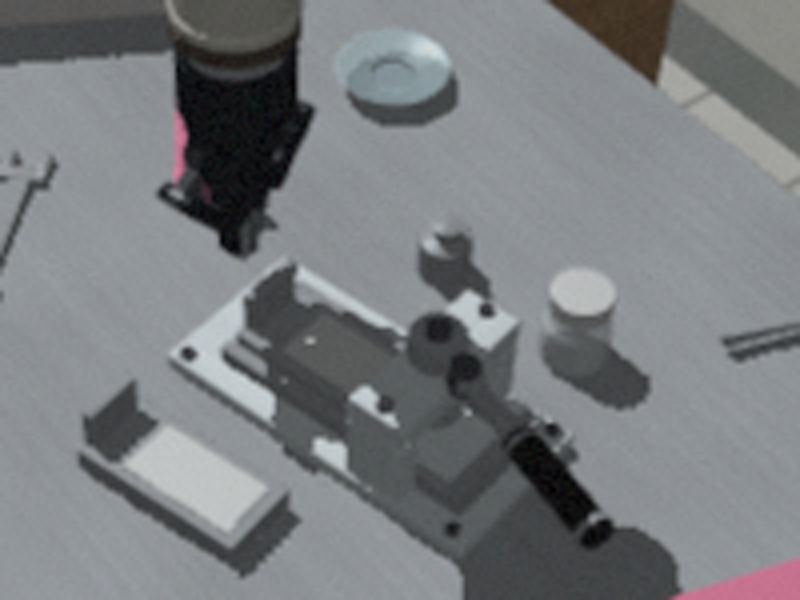

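```bash
python3 - <<'E'
from h import *
f=lambda X:((proj('side',X)-[220,100])*4).round(0).tolist()
print('tip',f([544.7,165.3,38]))
for y in (137,85): print('lip top outer',y,f([[*(O+x*EX+y*EY),z] for x in(-22,22) for z in (64,34)]))
E
```

```text
tip [[242.0, 288.0]]
lip top outer 137 [[249.0, 300.0], [249.0, 330.0], [292.0, 263.0], [292.0, 294.0]]
lip top outer 85 [[310.0, 338.0], [309.0, 368.0], [353.0, 300.0], [351.0, 331.0]]
```

```bash
python3 - <<'E'
from h import *
d=np.load('pics/s1.png.npy'); im=cv2.imread('pics/s1.png')
for v in range(225,300,8):
  for u in (232,240,248):
    uv=(np.array([u,v])/4+[220,100]).round().astype(int); print((u,v),dep('side',uv,d)[0].round(0),im[uv[1],uv[0]],end=' ')
  print()
E
```

```text
(232, 225) [  33. -579. 1001.] [20 21 17] (240, 225) [535. 152. 116.] [39 40 36] (248, 225) [544. 157. 106.] [59 57 56] 
(232, 233) [531. 156. 108.] [12 12 13] (240, 233) [538. 157. 102.] [56 55 52] (248, 233) [543. 154. 102.] [54 53 50] 
(232, 241) [531. 156. 100.] [12 10  8] (240, 241) [538. 157.  95.] [51 49 47] (248, 241) [543. 155.  93.] [55 55 54] 
(232, 249) [530. 155.  94.] [14 20 14] (240, 249) [536. 155.  91.] [48 46 45] (248, 249) [542. 153.  89.] [54 52 51] 
(232, 257) [577. 225.  -1.] [124 121 118] (240, 257) [539. 159.  77.] [94 91 89] (248, 257) [543. 155.  78.] [135 132 128] 
(232, 265) [572. 217.   1.] [153 153 148] (240, 265) [580. 218.  -4.] [154 151 145] (248, 265) [579. 207.   5.] [149 145 141] 
(232, 273) [565. 208.   5.] [156 153 148] (240, 273) [572. 207.   2.] [155 151 148] (248, 273) [575. 202.   3.] [154 151 145] 
(232, 281) [562. 203.   2.] [156 153 147] (240, 281) [569. 202.  -1.] [155 151 147] (248, 281) [574. 200.  -2.] [160 157 151] 
(232, 289) [559. 198.   0.] [153 150 145] (240, 289) [564. 195.  -0.] [171 168 163] (248, 289) [559. 179.  16.] [173 171 163] 
(232, 297) [554. 191.   1.] [174 172 164] (240, 297) [552. 179.  13.] [176 173 166] (248, 297) [530. 137.  64.] [121 116 115]
```

```bash
python3 - <<'E'
from h import *
st()
for n in('side','top'):
    p,d=grab(n,n+'2.png')
    v,u=np.mgrid[0:420,0:560]; X=dep(n,np.c_[u.ravel(),v.ravel()],d); X=X[d.ravel()>0]
    m=(np.hypot(X[:,0]-544.7,X[:,1]-165.3)<30)&(X[:,2]>22)
    Y=X[m]; print(n,len(Y),'zmin',np.sort(Y[:,2])[:12].round(0)); 
    for z in range(20,220,20):
        q=Y[(Y[:,2]>=z)&(Y[:,2]<z+20)]
        if len(q): print(z,len(q),q.mean(0).round(0),q.min(0).round(0),q.max(0).round(0))
# initial
d=np.load('pics/side0.png.npy');v,u=np.mgrid[0:420,0:560]; X=dep('side',np.c_[u.ravel(),v.ravel()],d); X=X[d.ravel()>0]
m=(np.hypot(X[:,0]-272,X[:,1]-590)<70)&(X[:,2]>60); print('init',np.sort(X[m][:,2])[:20].round(0))
st()
E
```

```text
t 3.35 pos [544.3 165.8  48.8] ori [ 3.14  -0.     1.803] F [-0.3  0.1 -0.5] gap -0.2 clampxy 0.7 164.5 polar 164.5 103.2
side 437 zmin [45. 52. 57. 60. 62. 62. 62. 63. 63. 63. 63. 64.]
40 3 [544. 138.  51.] [529. 136.  45.] [553. 141.  57.]
60 25 [548. 141.  65.] [532. 135.  60.] [567. 158.  78.]
80 53 [540. 158.  91.] [527. 152.  80.] [560. 168. 100.]
100 41 [541. 156. 111.] [521. 150. 100.] [559. 163. 120.]
120 83 [542. 158. 129.] [519. 146. 120.] [574. 176. 139.]
140 75 [542. 152. 149.] [519. 144. 140.] [573. 176. 159.]
160 80 [541. 150. 171.] [519. 141. 160.] [566. 159. 180.]
180 30 [531. 149. 184.] [520. 142. 180.] [557. 153. 195.]
top 589 zmin [463. 463. 463. 463. 463. 464. 464. 464. 464. 464. 464. 464.]
init [60. 63. 64. 67. 68. 68. 70. 73. 74. 74. 76. 76. 78. 78. 79. 79. 80. 82.
 83. 84.]
t 3.45 pos [543.9 166.3  48.5] ori [ 3.141 -0.     1.804] F [-0.7  0.4  1. ] gap 0.1 clampxy 0.4 165.1 polar 165.1 103.3
```

```bash
python3 - <<'E'
from h import *
print(proj('side',[272,590,195]),proj('top',[272,590,195]),proj('side',[544,166,38]),proj('side',[544,166,78]))
a=cv2.imread('pics/side0.png')[0:120,40:160]; b=cv2.imread('pics/side2.png')[80:200,220:340]
cv2.imwrite('pics/cmp.png',np.hstack([cv2.resize(x,(390,390),interpolation=cv2.INTER_CUBIC) for x in(a,b)]))
d=np.load('pics/side0.png.npy')
for v in range(50,84,4): print(v,[dep('side',(u,v),d)[0].round(0).tolist() for u in (84,90,96,102)])
E
```

```text
[[108.48242296  82.97377487]] [[-15.97140942 272.65595854]] [[280.11242169 171.90526216]] [[279.93403532 161.58882219]]
50 [[232.0, 536.0, 341.0], [243.0, 527.0, 341.0], [264.0, 565.0, 313.0], [292.0, 628.0, 269.0]]
54 [[336.0, 1154.0, -40.0], [241.0, 530.0, 330.0], [254.0, 531.0, 324.0], [289.0, 630.0, 257.0]]
58 [[331.0, 1151.0, -54.0], [237.0, 526.0, 322.0], [250.0, 523.0, 318.0], [285.0, 628.0, 248.0]]
62 [[252.0, 716.0, 200.0], [236.0, 539.0, 304.0], [245.0, 517.0, 312.0], [296.0, 695.0, 194.0]]
66 [[142.0, 77.0, 589.0], [230.0, 525.0, 303.0], [243.0, 522.0, 299.0], [292.0, 695.0, 183.0]]
70 [[139.0, 73.0, 586.0], [257.0, 700.0, 180.0], [243.0, 541.0, 277.0], [257.0, 541.0, 271.0]]
74 [[136.0, 67.0, 584.0], [254.0, 704.0, 166.0], [240.0, 541.0, 266.0], [255.0, 545.0, 258.0]]
78 [[134.0, 64.0, 580.0], [249.0, 701.0, 156.0], [238.0, 553.0, 247.0], [252.0, 548.0, 245.0]]
82 [[131.0, 62.0, 575.0], [245.0, 700.0, 144.0], [259.0, 688.0, 145.0], [274.0, 683.0, 142.0]]
```

View pics/cmp.png

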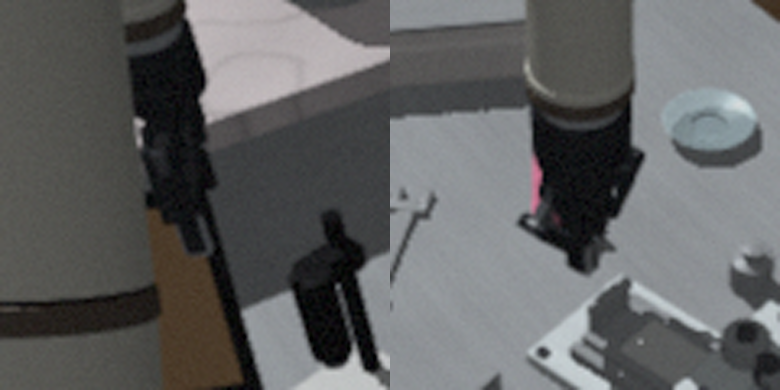

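Side crop: the fingertips appear at (279,162), where I would expect (280,172). They seem about 38 mm higher than the reported TCP implies. A slow advance towards the lip, reading the force, will tell which is right.

Emit:
step_arm:
  moves:
    - {"dx": -5, "dy": 0, "dz": 0, "rx": 0, "ry": 0, "rz": 0}
    - {"dx": -5, "dy": 0, "dz": 0, "rx": 0, "ry": 0, "rz": 0}
    - {"dx": -3, "dy": 0, "dz": 0, "rx": 0, "ry": 0, "rz": 0}
    - {"dx": -2, "dy": 0, "dz": 0, "rx": 0, "ry": 0, "rz": 0}
    - {"dx": -2, "dy": 0, "dz": 0, "rx": 0, "ry": 0, "rz": 0}
    - {"dx": -2, "dy": 0, "dz": 0, "rx": 0, "ry": 0, "rz": 0}
    - {"dx": -2, "dy": 0, "dz": 0, "rx": 0, "ry": 0, "rz": 0}
    - {"dx": -2, "dy": 0, "dz": 0, "rx": 0, "ry": 0, "rz": 0}
    - {"dx": -2, "dy": 0, "dz": 0, "rx": 0, "ry": 0, "rz": 0}

```text
clock: 4.35
eef_pos: [549.4, 141.7, 48.0]
orientation: [3.142, -0.0, 1.804]
force: [-0.1, 0.1, 0.8]
finger_gap: 0.1
```

Emit:
step_arm:
  moves:
    - {"dx": -2, "dy": 0, "dz": 0, "rx": 0, "ry": 0, "rz": 0}
    - {"dx": -2, "dy": 0, "dz": 0, "rx": 0, "ry": 0, "rz": 0}
    - {"dx": -2, "dy": 0, "dz": 0, "rx": 0, "ry": 0, "rz": 0}

```text
clock: 4.65
eef_pos: [550.8, 135.8, 48.0]
orientation: [-3.142, -0.0, 1.804]
force: [-0.3, 0.6, -0.1]
finger_gap: -0.1
```

```bash
python3 - <<'E'
from h import *
st();
for n in('side',):
    p,d=grab(n,n+'3.png')
    v,u=np.mgrid[0:420,0:560]; X=dep(n,np.c_[u.ravel(),v.ravel()],d); X=X[d.ravel()>0]
    r=X[:,:2]-O; x=r@EX; y=r@EY
    m=(abs(x)<30)&(y>40)&(y<180)
    for z in range(30,110,6):
        q=m&(X[:,2]>=z)&(X[:,2]<z+6)
        if q.sum(): print(z,q.sum(),'x',x[q].min().round(),x[q].max().round(),'y',np.percentile(y[q],[5,50,95]).round())
E
```

```text
t 4.65 pos [550.8 135.8  48. ] ori [-3.142 -0.     1.804] F [-0.3  0.6 -0.1] gap -0.1 clampxy -0.0 133.8 polar 133.8 103.5
30 325 x -30.0 30.0 y [ 53.  95. 131.]
36 224 x -30.0 28.0 y [ 52.  86. 133.]
42 28 x -24.0 18.0 y [127. 133. 138.]
48 21 x -23.0 17.0 y [131. 133. 141.]
54 17 x -23.0 19.0 y [131. 134. 141.]
60 34 x -24.0 15.0 y [131. 135. 143.]
66 3 x -21.0 -3.0 y [132. 133. 137.]
72 4 x -8.0 -4.0 y [126. 128. 129.]
78 5 x -13.0 6.0 y [123. 124. 136.]
84 17 x -14.0 6.0 y [122. 126. 138.]
90 20 x -16.0 7.0 y [123. 127. 140.]
96 9 x -15.0 4.0 y [123. 126. 133.]
102 16 x -17.0 6.0 y [122. 124. 129.]
108 8 x -16.0 8.0 y [122. 124. 127.]
```

No contact, and depth shows the fingertips above the lip, at z of about 72 to 75. The real tip stands about 37 mm higher than reported, so I back off, lower and measure again.

Emit:
step_arm:
  moves:
    - {"dx": 10, "dy": 0, "dz": 0, "rx": 0, "ry": 0, "rz": 0}
    - {"dx": 15, "dy": 0, "dz": 0, "rx": 0, "ry": 0, "rz": 0}
    - {"dx": 11, "dy": 0, "dz": 0, "rx": 0, "ry": 0, "rz": 0}
    - {"dx": 0, "dy": 0, "dz": 5, "rx": 0, "ry": 0, "rz": 0}
    - {"dx": 0, "dy": 0, "dz": 5, "rx": 0, "ry": 0, "rz": 0}
    - {"dx": 0, "dy": 0, "dz": 5, "rx": 0, "ry": 0, "rz": 0}
    - {"dx": 0, "dy": 0, "dz": 5, "rx": 0, "ry": 0, "rz": 0}
    - {"dx": 0, "dy": 0, "dz": 0, "rx": 0, "ry": 0, "rz": 0}

```text
clock: 5.5
eef_pos: [541.8, 170.0, 26.9]
orientation: [-3.14, 0.0, 1.803]
force: [-1.0, -0.5, -1.0]
finger_gap: 0.4
```

```bash
cat >> h.py <<'E'
def fing(n='side',save='x.png',rad=35):
    s=st(); p,d=grab(n,save)
    v,u=np.mgrid[0:420,0:560]; uv=np.c_[u.ravel(),v.ravel()]; X=dep(n,uv,d)
    c=s['eef_pos'][:2]; m=(d.ravel()>0)&(np.hypot(*(X[:,:2]-c).T)<rad)&(X[:,2]>18)&(p.reshape(-1,3).mean(1)<100)
    X=X[m]; r=X[:,:2]-O
    i=np.argsort(X[:,2])[:15]; print(np.c_[X[i],r[i]@EX,r[i]@EY].round(0).tolist())
E
python3 -c "
from h import *
fing(save='s4.png',rad=20)"
```

```text
t 5.5 pos [541.8 170.   26.9] ori [-3.14   0.     1.803] F [-1.  -0.5 -1. ] gap 0.4 clampxy -0.8 169.2 polar 169.2 103.8
[[544.0, 161.0, 58.0, -1.0, 160.0], [537.0, 160.0, 59.0, -8.0, 161.0], [534.0, 161.0, 59.0, -10.0, 163.0], [531.0, 162.0, 61.0, -13.0, 163.0], [529.0, 172.0, 61.0, -13.0, 174.0], [544.0, 161.0, 62.0, -1.0, 160.0], [537.0, 161.0, 62.0, -8.0, 161.0], [548.0, 162.0, 62.0, 3.0, 160.0], [537.0, 165.0, 63.0, -7.0, 165.0], [530.0, 165.0, 63.0, -13.0, 167.0], [530.0, 169.0, 63.0, -12.0, 171.0], [545.0, 163.0, 63.0, 1.0, 161.0], [527.0, 174.0, 65.0, -14.0, 177.0], [538.0, 162.0, 65.0, -7.0, 162.0], [538.0, 157.0, 65.0, -8.0, 158.0]]
```

Emit:
step_arm:
  moves:
    - {"dx": 0, "dy": 0, "dz": 2, "rx": 0, "ry": 0, "rz": 0}
    - {"dx": 0, "dy": 0, "dz": 2, "rx": 0, "ry": 0, "rz": 0}
    - {"dx": 0, "dy": 0, "dz": 1, "rx": 0, "ry": 0, "rz": 0}
    - {"dx": 0, "dy": 0, "dz": 0, "rx": 0, "ry": 0, "rz": 0}

```text
clock: 5.95
eef_pos: [542.3, 170.9, 22.9]
orientation: [-3.141, -0.0, 1.804]
force: [-0.1, -0.3, -0.7]
finger_gap: 0.0
```

Emit:
step_arm:
  moves:
    - {"dx": 0, "dy": 0, "dz": 3, "rx": 0, "ry": 0, "rz": 0}
    - {"dx": 0, "dy": 0, "dz": 3, "rx": 0, "ry": 0, "rz": 0}
    - {"dx": 0, "dy": 0, "dz": 2, "rx": 0, "ry": 0, "rz": 0}
    - {"dx": 0, "dy": 0, "dz": 0, "rx": 0, "ry": 0, "rz": 0}

```text
clock: 6.35
eef_pos: [542.1, 170.8, 14.5]
orientation: [-3.141, 0.0, 1.804]
force: [-0.4, -0.7, 0.6]
finger_gap: 0.2
```

```bash
python3 -c "
from h import *
fing(save='s5.png',rad=20)"
```

```text
t 6.35 pos [542.1 170.8  14.5] ori [-3.141  0.     1.804] F [-0.4 -0.7  0.6] gap 0.2 clampxy -0.3 169.9 polar 169.9 103.6
[[536.0, 165.0, 44.0, -7.0, 165.0], [539.0, 164.0, 47.0, -5.0, 164.0], [530.0, 169.0, 48.0, -13.0, 171.0], [540.0, 160.0, 49.0, -5.0, 160.0], [544.0, 162.0, 49.0, -1.0, 160.0], [528.0, 177.0, 50.0, -13.0, 179.0], [535.0, 162.0, 51.0, -10.0, 163.0], [530.0, 170.0, 51.0, -12.0, 172.0], [530.0, 160.0, 51.0, -15.0, 162.0], [530.0, 165.0, 51.0, -14.0, 167.0], [549.0, 164.0, 52.0, 5.0, 162.0], [527.0, 170.0, 53.0, -16.0, 172.0], [537.0, 162.0, 53.0, -7.0, 162.0], [533.0, 165.0, 53.0, -11.0, 166.0], [530.0, 170.0, 54.0, -12.0, 172.0]]
```

Emit:
step_arm:
  moves:
    - {"dx": -5, "dy": 0, "dz": 0, "rx": 0, "ry": 0, "rz": 0}
    - {"dx": -5, "dy": 0, "dz": 0, "rx": 0, "ry": 0, "rz": 0}
    - {"dx": -5, "dy": 0, "dz": 0, "rx": 0, "ry": 0, "rz": 0}
    - {"dx": -3, "dy": 0, "dz": 0, "rx": 0, "ry": 0, "rz": 0}
    - {"dx": -2, "dy": 0, "dz": 0, "rx": 0, "ry": 0, "rz": 0}
    - {"dx": -2, "dy": 0, "dz": 0, "rx": 0, "ry": 0, "rz": 0}
    - {"dx": -2, "dy": 0, "dz": 0, "rx": 0, "ry": 0, "rz": 0}
    - {"dx": -2, "dy": 0, "dz": 0, "rx": 0, "ry": 0, "rz": 0}
    - {"dx": -2, "dy": 0, "dz": 0, "rx": 0, "ry": 0, "rz": 0}
    - {"dx": -2, "dy": 0, "dz": 0, "rx": 0, "ry": 0, "rz": 0}

```text
clock: 7.4
eef_pos: [549.5, 141.9, 15.1]
orientation: [3.141, -0.0, 1.804]
force: [0.2, 3.5, 0.9]
finger_gap: -0.5
```

Emit:
step_arm:
  moves:
    - {"dx": -2, "dy": 0, "dz": 0, "rx": 0, "ry": 0, "rz": 0}
    - {"dx": -2, "dy": 0, "dz": 0, "rx": 0, "ry": 0, "rz": 0}
    - {"dx": -2, "dy": 0, "dz": 0, "rx": 0, "ry": 0, "rz": 0}
    - {"dx": -2, "dy": 0, "dz": 0, "rx": 0, "ry": 0, "rz": 0}
    - {"dx": -2, "dy": 0, "dz": 0, "rx": 0, "ry": 0, "rz": 0}

```text
clock: 7.9
eef_pos: [551.8, 132.0, 15.0]
orientation: [3.142, -0.0, 1.804]
force: [-0.9, 4.6, 2.9]
finger_gap: 0.1
```

```bash
python3 -c "
from h import *
st()"
```

```text
t 7.9 pos [551.8 132.   15. ] ori [ 3.142 -0.     1.804] F [-0.9  4.6  2.9] gap 0.1 clampxy 0.1 129.9 polar 129.9 103.5
```

Emit:
step_arm:
  moves:
    - {"dx": -2, "dy": 0, "dz": 0, "rx": 0, "ry": 0, "rz": 0}
    - {"dx": -2, "dy": 0, "dz": 0, "rx": 0, "ry": 0, "rz": 0}
    - {"dx": -2, "dy": 0, "dz": 0, "rx": 0, "ry": 0, "rz": 0}
    - {"dx": -2, "dy": 0, "dz": 0, "rx": 0, "ry": 0, "rz": 0}
    - {"dx": -2, "dy": 0, "dz": 0, "rx": 0, "ry": 0, "rz": 0}
    - {"dx": -2, "dy": 0, "dz": 0, "rx": 0, "ry": 0, "rz": 0}
    - {"dx": -2, "dy": 0, "dz": 0, "rx": 0, "ry": 0, "rz": 0}
    - {"dx": -2, "dy": 0, "dz": 0, "rx": 0, "ry": 0, "rz": 0}
    - {"dx": -2, "dy": 0, "dz": 0, "rx": 0, "ry": 0, "rz": 0}

```text
clock: 8.8
eef_pos: [555.9, 114.5, 15.1]
orientation: [3.141, -0.0, 1.804]
force: [-1.9, 5.4, 4.3]
finger_gap: -0.1
```

Emit:
step_arm:
  moves:
    - {"dx": -1, "dy": 0, "dz": 0, "rx": 0, "ry": 0, "rz": 0}
    - {"dx": -1, "dy": 0, "dz": 0, "rx": 0, "ry": 0, "rz": 0}
    - {"dx": -1, "dy": 0, "dz": 0, "rx": 0, "ry": 0, "rz": 0}
    - {"dx": -1, "dy": 0, "dz": 0, "rx": 0, "ry": 0, "rz": 0}
    - {"dx": -1, "dy": 0, "dz": 0, "rx": 0, "ry": 0, "rz": 0}
    - {"dx": -1, "dy": 0, "dz": 0, "rx": 0, "ry": 0, "rz": 0}

```text
clock: 9.4
eef_pos: [557.3, 108.8, 15.1]
orientation: [3.141, -0.0, 1.804]
force: [-1.4, 5.0, 3.8]
finger_gap: -0.2
```

```bash
python3 -c "
from h import *
st()"
```

```text
t 9.4 pos [557.3 108.8  15.1] ori [ 3.141 -0.     1.804] F [-1.4  5.   3.8] gap -0.2 clampxy 0.1 106.0 polar 106.0 103.5
```

Emit:
step_arm:
  moves:
    - {"dx": -1, "dy": 0, "dz": 0, "rx": 0, "ry": 0, "rz": 0}
    - {"dx": -1, "dy": 0, "dz": 0, "rx": 0, "ry": 0, "rz": 0}
    - {"dx": -1, "dy": 0, "dz": 0, "rx": 0, "ry": 0, "rz": 0}
    - {"dx": -1, "dy": 0, "dz": 0, "rx": 0, "ry": 0, "rz": 0}
    - {"dx": -1, "dy": 0, "dz": 0, "rx": 0, "ry": 0, "rz": 0}

```text
clock: 9.9
eef_pos: [558.4, 104.0, 15.1]
orientation: [3.141, -0.0, 1.804]
force: [-0.7, 4.6, 4.6]
finger_gap: -0.0
```

Emit:
step_arm:
  moves:
    - {"dx": -1, "dy": 0, "dz": 0, "rx": 0, "ry": 0, "rz": 0}
    - {"dx": -1, "dy": 0, "dz": 0, "rx": 0, "ry": 0, "rz": 0}
    - {"dx": -1, "dy": 0, "dz": 0, "rx": 0, "ry": 0, "rz": 0}

```text
clock: 10.2
eef_pos: [559.1, 101.1, 15.1]
orientation: [3.142, -0.0, 1.804]
force: [-1.3, 4.4, 5.0]
finger_gap: -0.5
```

Emit:
step_arm:
  moves:
    - {"dx": -1, "dy": 0, "dz": 0, "rx": 0, "ry": 0, "rz": 0}
    - {"dx": -1, "dy": 0, "dz": 0, "rx": 0, "ry": 0, "rz": 0}

```text
clock: 10.4
eef_pos: [559.5, 99.3, 15.1]
orientation: [3.142, -0.0, 1.804]
force: [-2.3, 8.4, 3.2]
finger_gap: 0.2
```

Emit:
step_arm:
  moves:
    - {"dx": -1, "dy": 0, "dz": 0, "rx": 0, "ry": 0, "rz": 0}

```text
clock: 10.5
eef_pos: [559.5, 99.3, 15.1]
orientation: [3.142, -0.001, 1.805]
force: [-2.7, 8.6, 4.3]
finger_gap: -0.0
```

Emit:
step_arm:
  moves:
    - {"dx": -1, "dy": 0, "dz": 0, "rx": 0, "ry": 0, "rz": 0}
    - {"dx": 0, "dy": 0, "dz": 0, "rx": 0, "ry": 0, "rz": 0}

```text
clock: 10.7
eef_pos: [559.5, 99.3, 15.1]
orientation: [3.142, -0.002, 1.805]
force: [-2.8, 7.8, 4.9]
finger_gap: 0.3
```

Emit:
step_arm:
  moves:
    - {"dx": 4, "dy": 0, "dz": 0, "rx": 0, "ry": 0, "rz": 0}
    - {"dx": 10, "dy": 0, "dz": 0, "rx": 0, "ry": 0, "rz": 0}
    - {"dx": 12, "dy": 0, "dz": 0, "rx": 0, "ry": 0, "rz": 0}
    - {"dx": 0, "dy": 0, "dz": -20, "rx": 0, "ry": 0, "rz": 0}
    - {"dx": 0, "dy": 0, "dz": -30, "rx": 0, "ry": 0, "rz": -0.12}
    - {"dx": 0, "dy": 0, "dz": -40, "rx": 0, "ry": 0, "rz": -0.14}
    - {"dx": 0, "dy": 0, "dz": -40, "rx": 0, "ry": 0, "rz": -0.14}
    - {"dx": 0, "dy": 0, "dz": -15, "rx": 0, "ry": 0, "rz": -0.14}
    - {"dx": 0, "dy": 0, "dz": 0, "rx": 0, "ry": 0, "rz": -0.14}
    - {"dx": 0, "dy": 0, "dz": 0, "rx": 0, "ry": 0, "rz": -0.14}

```text
clock: 11.7
eef_pos: [554.3, 122.5, 160.8]
orientation: [3.141, 0.002, 2.63]
force: [-0.4, 0.3, -0.2]
finger_gap: -0.1
```

Emit:
step_arm:
  moves:
    - {"dx": 0, "dy": 0, "dz": 0, "rx": 0, "ry": 0, "rz": -0.14}
    - {"dx": 0, "dy": 0, "dz": 0, "rx": 0, "ry": 0, "rz": -0.14}
    - {"dx": 0, "dy": 0, "dz": 0, "rx": 0, "ry": 0, "rz": -0.14}
    - {"dx": 0, "dy": 0, "dz": 0, "rx": 0, "ry": 0, "rz": 0}
    - {"dx": 0, "dy": 0, "dz": 0, "rx": 0, "ry": 0, "rz": 0}

```text
clock: 12.2
eef_pos: [553.7, 122.3, 159.7]
orientation: [-3.141, -0.001, 3.04]
force: [0.4, -0.1, 0.1]
finger_gap: 0.2
```

```bash
python3 - <<'E'
from h import *
s=st(); th=np.radians(264.5); u=np.array([np.cos(th),np.sin(th)]); c=np.array([-u[1],u[0]])
totool(s,[*(O+125*u+47*c),150],th-np.pi/2)
p,d=grab('side','s6.png')
v,uu=np.mgrid[0:420,0:560]; X=dep('side',np.c_[uu.ravel(),v.ravel()],d); X=X[d.ravel()>0]
r=X[:,:2]-O; x=r@EX; y=r@EY
m=(abs(x)<30)&(y>30)&(y<180)
for z in range(36,72,6):
    q=m&(X[:,2]>=z)&(X[:,2]<z+6)
    if q.sum(): print(z,q.sum(),'x',x[q].min().round(),x[q].max().round(),'y',np.percentile(y[q],[5,50,95]).round())
a=cv2.imread('pics/s6.png')[130:250,240:400]; cv2.imwrite('pics/s6c.png',cv2.resize(a,None,fx=4,fy=4,interpolation=cv2.INTER_CUBIC))
E
```

```text
t 12.2 pos [553.7 122.3 159.7] ori [-3.141e+00 -1.000e-03  3.040e+00] F [ 0.4 -0.1  0.1] gap 0.2 clampxy -0.3 119.9 polar 119.9 103.6
tool delta [ -87.7 -237.8    9.7] rz -0.005596606302224583
36 89 x -29.0 27.0 y [50. 65. 78.]
42 15 x -24.0 19.0 y [75. 76. 82.]
48 20 x -24.0 22.0 y [74. 76. 79.]
54 22 x -23.0 18.0 y [74. 76. 80.]
60 44 x -23.0 20.0 y [75. 80. 84.]
66 14 x -22.0 17.0 y [75. 78. 84.]
```

View pics/s6c.png

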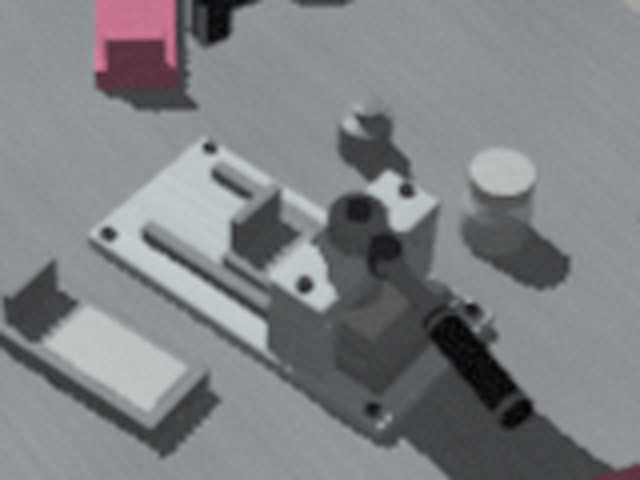

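The side crop shows the cassette's lip at (258,230), next to the bridge. Measured, its faces lie at clamp y 75 and 85, so the cassette is home. Now the handle.

Emit:
step_arm:
  moves:
    - {"dx": -8, "dy": -18, "dz": 0, "rx": 0, "ry": 0, "rz": 0}
    - {"dx": -11, "dy": -30, "dz": 0, "rx": 0, "ry": 0, "rz": 0}
    - {"dx": -11, "dy": -30, "dz": 0, "rx": 0, "ry": 0, "rz": 0}
    - {"dx": -11, "dy": -30, "dz": 0, "rx": 0, "ry": 0, "rz": 0}
    - {"dx": -11, "dy": -30, "dz": 0, "rx": 0, "ry": 0, "rz": 0}
    - {"dx": -11, "dy": -30, "dz": 0, "rx": 0, "ry": 0, "rz": 0}
    - {"dx": -11, "dy": -30, "dz": 0, "rx": 0, "ry": 0, "rz": 0}
    - {"dx": -9, "dy": -25, "dz": 0, "rx": 0, "ry": 0, "rz": 0}
    - {"dx": -5, "dy": -15, "dz": 0, "rx": 0, "ry": 0, "rz": 0}
    - {"dx": 0, "dy": 0, "dz": 0, "rx": 0, "ry": 0, "rz": 0}
    - {"dx": 0, "dy": 0, "dz": 0, "rx": 0, "ry": 0, "rz": 0}

```text
clock: 13.35
eef_pos: [618.1, -121.6, 159.8]
orientation: [3.14, -0.001, 3.044]
force: [-0.1, 0.2, -0.6]
finger_gap: -0.4
```

Emit:
step_arm:
  moves:
    - {"dx": 0, "dy": 0, "dz": 20, "rx": 0, "ry": 0, "rz": 0}
    - {"dx": 0, "dy": 0, "dz": 30, "rx": 0, "ry": 0, "rz": 0}
    - {"dx": 0, "dy": 0, "dz": 30, "rx": 0, "ry": 0, "rz": 0}
    - {"dx": 0, "dy": 0, "dz": 18, "rx": 0, "ry": 0, "rz": 0}
    - {"dx": 0, "dy": 0, "dz": 8, "rx": 0, "ry": 0, "rz": 0}
    - {"dx": 0, "dy": 0, "dz": 0, "rx": 0, "ry": 0, "rz": 0}
    - {"dx": 0, "dy": 0, "dz": 0, "rx": 0, "ry": 0, "rz": 0}

```text
clock: 14.05
eef_pos: [619.2, -122.1, 55.0]
orientation: [3.141, 0.001, 3.045]
force: [0.4, -0.9, 0.5]
finger_gap: 0.2
```

```bash
python3 - <<'E'
from h import *
s=st(); th=np.radians(264.5); u=np.array([np.cos(th),np.sin(th)]); c=np.array([-u[1],u[0]])
totool(s,[*(O+125*u+22*c),52],th-np.pi/2)
for n in('side','top'):
  p,d=grab(n,n+'7.png')
  v,uu=np.mgrid[0:420,0:560]; X=dep(n,np.c_[uu.ravel(),v.ravel()],d); X=X[d.ravel()>0]
  r=X[:,:2]-O; a=r@u; b=r@c
  for lo,hi in((-30,15),(15,90)):
    m=(a>85)&(a<170)&(b>lo)&(b<hi)&(X[:,2]>60)&(X[:,2]<160)
    if m.sum(): print(n,lo,m.sum(),'along',np.percentile(a[m],[2,50,98]).round(),'perp',np.percentile(b[m],[2,50,98]).round(),'z',np.percentile(X[m][:,2],[0,2,50,98]).round())
a=cv2.imread('pics/side7.png')[110:270,260:460]; cv2.imwrite('pics/s7c.png',cv2.resize(a,None,fx=3.5,fy=3.5,interpolation=cv2.INTER_CUBIC))
E
```

```text
t 14.05 pos [ 619.2 -122.1   55. ] ori [3.141e+00 1.000e-03 3.045e+00] F [ 0.4 -0.9  0.5] gap 0.2 clampxy 6.3 -132.9 polar 133.1 286.2
tool delta [27.3 -1.4  3. ] rz -0.0006274640783265895
side -30 333 along [ 88. 131. 169.] perp [-13.  -6.   7.] z [ 93.  98. 110. 115.]
side 15 333 along [ 86. 130. 164.] perp [31. 37. 55.] z [ 83.  88. 136. 158.]
top -30 475 along [ 86. 127. 167.] perp [-12.  -4.   8.] z [ 95. 100. 109. 113.]
top 15 384 along [ 87. 122. 166.] perp [31. 39. 54.] z [ 85.  88. 136. 158.]
```

View pics/s7c.png

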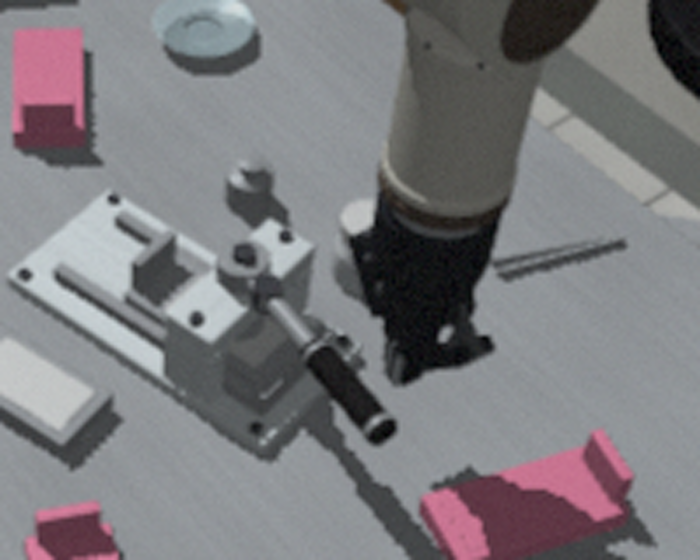

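Side crop: the shut fingers at (400,375) stand beyond the black grip, (350,390), on its far side, with their tips a little below the centre line. I approach to contact.

Emit:
step_arm:
  moves:
    - {"dx": 0, "dy": 0, "dz": 5, "rx": 0, "ry": 0, "rz": 0}
    - {"dx": 8, "dy": 0, "dz": 0, "rx": 0, "ry": 0, "rz": 0}
    - {"dx": 8, "dy": 0, "dz": 0, "rx": 0, "ry": 0, "rz": 0}
    - {"dx": 4, "dy": 0, "dz": 0, "rx": 0, "ry": 0, "rz": 0}
    - {"dx": 2, "dy": 0, "dz": 0, "rx": 0, "ry": 0, "rz": 0}
    - {"dx": 2, "dy": 0, "dz": 0, "rx": 0, "ry": 0, "rz": 0}
    - {"dx": 1, "dy": 0, "dz": 0, "rx": 0, "ry": 0, "rz": 0}

```text
clock: 14.85
eef_pos: [593.5, -120.8, 49.1]
orientation: [3.142, 0.0, 3.044]
force: [1.1, 0.4, -0.6]
finger_gap: 0.0
```

Emit:
step_arm:
  moves:
    - {"dx": 2, "dy": 0, "dz": 0, "rx": 0, "ry": 0, "rz": 0}
    - {"dx": 2, "dy": 0, "dz": 0, "rx": 0, "ry": 0, "rz": 0}
    - {"dx": 2, "dy": 0, "dz": 0, "rx": 0, "ry": 0, "rz": 0}

```text
clock: 15.15
eef_pos: [588.5, -120.4, 49.4]
orientation: [-3.141, 0.002, 3.044]
force: [3.3, 0.1, -0.3]
finger_gap: -0.2
```

```bash
python3 - <<'E'
from h import *
s=st()
E
```

```text
t 15.15 pos [ 588.5 -120.4   49.4] ori [-3.141e+00  2.000e-03  3.044e+00] F [ 3.3  0.1 -0.3] gap -0.2 clampxy -23.1 -124.1 polar 126.3 273.0
```

Emit:
step_arm:
  moves:
    - {"dx": 2.5, "dy": -0.4, "dz": 0, "rx": 0, "ry": 0, "rz": 0.02}
    - {"dx": 4, "dy": -0.6, "dz": 0, "rx": 0, "ry": 0, "rz": 0.032}
    - {"dx": 4, "dy": -0.6, "dz": 0, "rx": 0, "ry": 0, "rz": 0.032}
    - {"dx": 4, "dy": -0.6, "dz": 0, "rx": 0, "ry": 0, "rz": 0.032}
    - {"dx": 4, "dy": -0.6, "dz": 0, "rx": 0, "ry": 0, "rz": 0.032}
    - {"dx": 4, "dy": -0.6, "dz": 0, "rx": 0, "ry": 0, "rz": 0.032}
    - {"dx": 4, "dy": -0.6, "dz": 0, "rx": 0, "ry": 0, "rz": 0.032}
    - {"dx": 4, "dy": -0.6, "dz": 0, "rx": 0, "ry": 0, "rz": 0.032}

```text
clock: 15.95
eef_pos: [556.6, -118.0, 49.0]
orientation: [3.141, 0.0, 2.798]
force: [2.9, 0.8, -0.0]
finger_gap: -0.1
```

```bash
cat >> h.py <<'E'
def hs():
    s=st(); r=s['eef_pos'][:2]-O; th=s['orientation'][2]+np.pi/2; F=s['force'][:2]
    pol=np.arctan2(r[1],r[0]); R=np.hypot(*r); ha=pol-np.arcsin(19/R)
    c=np.array([-np.sin(ha),np.cos(ha)]); print('handle world deg',(np.degrees(ha)%360).round(1),'clamp',(np.degrees(ha-A)%360).round(1),'tool th',(np.degrees(th)%360).round(1),'R',R.round(1),'Ft',(F@c).round(1),'Fr',(F@np.array([np.cos(ha),np.sin(ha)])).round(1))
E
python3 -c "
from h import *
hs()"
```

```text
t 15.95 pos [ 556.6 -118.    49. ] ori [3.141 0.    2.798] F [ 2.9  0.8 -0. ] gap -0.1 clampxy -53.6 -114.3 polar 126.2 258.4
handle world deg 249.7 clamp 236.2 tool th 250.3 R 126.2 Ft 2.4 Fr -1.8
```

Emit:
step_arm:
  moves:
    - {"dx": 4, "dy": -0.6, "dz": 0, "rx": 0, "ry": 0, "rz": 0.032}
    - {"dx": 4, "dy": -0.6, "dz": 0, "rx": 0, "ry": 0, "rz": 0.032}
    - {"dx": 4, "dy": -0.6, "dz": 0, "rx": 0, "ry": 0, "rz": 0.032}
    - {"dx": 4, "dy": -0.6, "dz": 0, "rx": 0, "ry": 0, "rz": 0.032}
    - {"dx": 2, "dy": -0.3, "dz": 0, "rx": 0, "ry": 0, "rz": 0.016}

```text
clock: 16.45
eef_pos: [538.6, -113.9, 49.0]
orientation: [-3.141, -0.0, 2.654]
force: [2.9, 0.9, -0.3]
finger_gap: -0.4
```

Emit:
step_arm:
  moves:
    - {"dx": 2, "dy": -0.3, "dz": 0, "rx": 0, "ry": 0, "rz": 0.016}
    - {"dx": 2, "dy": -0.3, "dz": 0, "rx": 0, "ry": 0, "rz": 0.016}

```text
clock: 16.65
eef_pos: [535.3, -112.7, 49.0]
orientation: [-3.142, 0.0, 2.623]
force: [2.7, 0.4, 0.1]
finger_gap: -0.0
```

```bash
python3 -c "
from h import *
hs()"
```

```text
t 16.65 pos [ 535.3 -112.7   49. ] ori [-3.142  0.     2.623] F [2.7 0.4 0.1] gap -0.0 clampxy -73.1 -104.2 polar 127.3 248.5
handle world deg 239.9 clamp 226.4 tool th 240.3 R 127.3 Ft 2.1 Fr -1.7
```

Emit:
step_arm:
  moves:
    - {"dx": 2, "dy": -0.3, "dz": 0, "rx": 0, "ry": 0, "rz": 0.016}
    - {"dx": 2, "dy": -0.3, "dz": 0, "rx": 0, "ry": 0, "rz": 0.016}

```text
clock: 16.85
eef_pos: [531.5, -111.1, 49.0]
orientation: [3.142, 0.0, 2.59]
force: [3.9, 1.2, 1.0]
finger_gap: 0.2
```

Emit:
step_arm:
  moves:
    - {"dx": 2, "dy": -0.3, "dz": 0, "rx": 0, "ry": 0, "rz": 0.016}
    - {"dx": 2, "dy": -0.3, "dz": 0, "rx": 0, "ry": 0, "rz": 0.016}

```text
clock: 17.05
eef_pos: [527.7, -109.5, 49.0]
orientation: [-3.142, 0.0, 2.558]
force: [3.1, 0.2, 0.2]
finger_gap: -0.1
```

Emit:
step_arm:
  moves:
    - {"dx": 2, "dy": -0.3, "dz": 0, "rx": 0, "ry": 0, "rz": 0.016}
    - {"dx": 2, "dy": -0.3, "dz": 0, "rx": 0, "ry": 0, "rz": 0.016}

```text
clock: 17.25
eef_pos: [524.1, -107.8, 49.0]
orientation: [-3.142, 0.0, 2.526]
force: [3.0, -0.4, 0.1]
finger_gap: 0.0
```

Still in the easy phase.

Emit:
step_arm:
  moves:
    - {"dx": 2, "dy": -0.2, "dz": 0, "rx": 0, "ry": 0, "rz": 0.016}
    - {"dx": 2, "dy": -0.2, "dz": 0, "rx": 0, "ry": 0, "rz": 0.016}

```text
clock: 17.45
eef_pos: [520.5, -105.9, 49.0]
orientation: [-3.141, -0.0, 2.494]
force: [2.0, -1.0, -0.8]
finger_gap: 0.2
```

Emit:
step_arm:
  moves:
    - {"dx": 2, "dy": -0.2, "dz": 0, "rx": 0, "ry": 0, "rz": 0.016}
    - {"dx": 2, "dy": -0.2, "dz": 0, "rx": 0, "ry": 0, "rz": 0.016}

```text
clock: 17.65
eef_pos: [517.0, -103.8, 48.9]
orientation: [-3.141, -0.0, 2.462]
force: [1.5, -1.5, 0.3]
finger_gap: 0.1
```

Emit:
step_arm:
  moves:
    - {"dx": 2, "dy": -0.2, "dz": 0, "rx": 0, "ry": 0, "rz": 0.016}
    - {"dx": 2, "dy": -0.2, "dz": 0, "rx": 0, "ry": 0, "rz": 0.016}

```text
clock: 17.85
eef_pos: [513.6, -101.6, 48.9]
orientation: [-3.141, -0.0, 2.43]
force: [2.7, -2.0, 0.0]
finger_gap: 0.2
```

```bash
python3 -c "
from h import *
hs()"
```

```text
t 17.85 pos [ 513.6 -101.6   48.9] ori [-3.141 -0.     2.43 ] F [ 2.7 -2.   0. ] gap 0.2 clampxy -91.6 -88.4 polar 127.3 237.5
handle world deg 228.9 clamp 215.4 tool th 229.2 R 127.3 Ft 3.3 Fr -0.3
```

Emit:
step_arm:
  moves:
    - {"dx": 2, "dy": -0.3, "dz": 0, "rx": 0, "ry": 0, "rz": 0.016}
    - {"dx": 2, "dy": -0.3, "dz": 0, "rx": 0, "ry": 0, "rz": 0.016}

```text
clock: 18.05
eef_pos: [510.2, -99.4, 48.9]
orientation: [-3.141, -0.0, 2.398]
force: [2.3, -1.9, 0.7]
finger_gap: 0.1
```

Emit:
step_arm:
  moves:
    - {"dx": 2, "dy": -0.3, "dz": 0, "rx": 0, "ry": 0, "rz": 0.016}
    - {"dx": 2, "dy": -0.3, "dz": 0, "rx": 0, "ry": 0, "rz": 0.016}

```text
clock: 18.25
eef_pos: [506.9, -97.0, 48.9]
orientation: [-3.141, -0.0, 2.366]
force: [1.9, -2.5, 0.8]
finger_gap: 0.1
```

Emit:
step_arm:
  moves:
    - {"dx": 2, "dy": -0.3, "dz": 0, "rx": 0, "ry": 0, "rz": 0.016}
    - {"dx": 2, "dy": -0.3, "dz": 0, "rx": 0, "ry": 0, "rz": 0.016}

```text
clock: 18.45
eef_pos: [503.7, -94.6, 48.9]
orientation: [-3.141, -0.0, 2.334]
force: [1.4, -1.2, 0.3]
finger_gap: 0.1
```

```bash
python3 -c "
from h import *
hs()"
```

```text
t 18.45 pos [503.7 -94.6  48.9] ori [-3.141 -0.     2.334] F [ 1.4 -1.2  0.3] gap 0.1 clampxy -99.6 -79.2 polar 127.2 232.0
handle world deg 223.4 clamp 209.9 tool th 223.8 R 127.2 Ft 1.8 Fr -0.2
```

Emit:
step_arm:
  moves:
    - {"dx": 2, "dy": -0.3, "dz": 0, "rx": 0, "ry": 0, "rz": 0.016}
    - {"dx": 2, "dy": -0.3, "dz": 0, "rx": 0, "ry": 0, "rz": 0.016}

```text
clock: 18.65
eef_pos: [500.6, -92.0, 49.0]
orientation: [-3.141, -0.0, 2.302]
force: [1.0, -2.5, -0.5]
finger_gap: -0.1
```

Emit:
step_arm:
  moves:
    - {"dx": 2, "dy": -0.3, "dz": 0, "rx": 0, "ry": 0, "rz": 0.016}
    - {"dx": 2, "dy": -0.3, "dz": 0, "rx": 0, "ry": 0, "rz": 0.016}

```text
clock: 18.85
eef_pos: [497.4, -89.4, 49.0]
orientation: [-3.141, -0.0, 2.27]
force: [1.8, -2.1, 0.2]
finger_gap: -0.3
```

Emit:
step_arm:
  moves:
    - {"dx": 2, "dy": -0.3, "dz": 0, "rx": 0, "ry": 0, "rz": 0.016}
    - {"dx": 2, "dy": -0.3, "dz": 0, "rx": 0, "ry": 0, "rz": 0.016}

```text
clock: 19.05
eef_pos: [494.5, -86.7, 49.0]
orientation: [-3.142, -0.0, 2.238]
force: [1.2, -1.9, 0.2]
finger_gap: -0.3
```

```bash
python3 -c "
from h import *
hs()"
```

```text
t 19.05 pos [494.5 -86.7  49. ] ori [-3.142 -0.     2.238] F [ 1.2 -1.9  0.2] gap -0.3 clampxy -106.7 -69.4 polar 127.2 226.5
handle world deg 218.0 clamp 204.5 tool th 218.3 R 127.2 Ft 2.2 Fr 0.3
```

Emit:
step_arm:
  moves:
    - {"dx": 2, "dy": -0.3, "dz": 0, "rx": 0, "ry": 0, "rz": 0.016}
    - {"dx": 2, "dy": -0.3, "dz": 0, "rx": 0, "ry": 0, "rz": 0.016}

```text
clock: 19.25
eef_pos: [491.7, -84.0, 49.0]
orientation: [3.141, 0.0, 2.206]
force: [2.5, -4.1, -0.9]
finger_gap: -0.5
```

Emit:
step_arm:
  moves:
    - {"dx": 2, "dy": -0.3, "dz": 0, "rx": 0, "ry": 0, "rz": 0.016}
    - {"dx": 2, "dy": -0.3, "dz": 0, "rx": 0, "ry": 0, "rz": 0.016}

```text
clock: 19.45
eef_pos: [490.5, -82.8, 49.5]
orientation: [3.14, 0.003, 2.174]
force: [5.3, -7.4, -0.2]
finger_gap: -0.3
```

Emit:
step_arm:
  moves:
    - {"dx": 2, "dy": -0.3, "dz": 0, "rx": 0, "ry": 0, "rz": 0.016}
    - {"dx": 2, "dy": -0.3, "dz": 0, "rx": 0, "ry": 0, "rz": 0.016}

```text
clock: 19.65
eef_pos: [489.0, -81.5, 50.0]
orientation: [3.139, 0.006, 2.14]
force: [5.5, -10.4, -1.1]
finger_gap: 0.0
```

```bash
python3 -c "
from h import *
hs()"
```

```text
t 19.65 pos [489.  -81.5  50. ] ori [3.139 0.006 2.14 ] F [  5.5 -10.4  -1.1] gap 0.0 clampxy -110.7 -63.1 polar 127.4 223.2
handle world deg 214.6 clamp 201.1 tool th 212.6 R 127.4 Ft 11.7 Fr 1.4
```

Emit:
step_arm:
  moves:
    - {"dx": 1.5, "dy": -0.2, "dz": 0, "rx": 0, "ry": 0, "rz": 0.008}
    - {"dx": 1.5, "dy": -0.2, "dz": 0, "rx": 0, "ry": 0, "rz": 0.008}

```text
clock: 19.85
eef_pos: [487.3, -79.5, 50.1]
orientation: [3.138, 0.006, 2.124]
force: [5.6, -11.0, -0.8]
finger_gap: -0.0
```

Emit:
step_arm:
  moves:
    - {"dx": 1.5, "dy": -0.2, "dz": 0, "rx": 0, "ry": 0, "rz": 0.008}
    - {"dx": 0, "dy": 0, "dz": 0, "rx": 0, "ry": 0, "rz": 0}

```text
clock: 20.05
eef_pos: [486.1, -78.2, 50.0]
orientation: [3.138, 0.006, 2.116]
force: [6.3, -11.7, -1.2]
finger_gap: -0.2
```

```bash
python3 - <<'E'
from h import *
hs(); d0=np.array([489,-81.5]); print(np.linalg.norm(ctrl.observe()['eef_pos'][:2]-d0))
grab('top','t8.png')
a=cv2.imread('pics/t8.png')[80:220,210:410]; cv2.imwrite('pics/t8c.png',cv2.resize(a,None,fx=4,fy=4,interpolation=cv2.INTER_CUBIC))
E
```

```text
t 20.05 pos [486.1 -78.2  50. ] ori [3.138 0.006 2.116] F [  6.3 -11.7  -1.2] gap -0.2 clampxy -112.8 -59.2 polar 127.4 221.2
handle world deg 212.6 clamp 199.1 tool th 211.3 R 127.4 Ft 13.2 Fr 1.0
4.378791361625866
```

View pics/t8c.png

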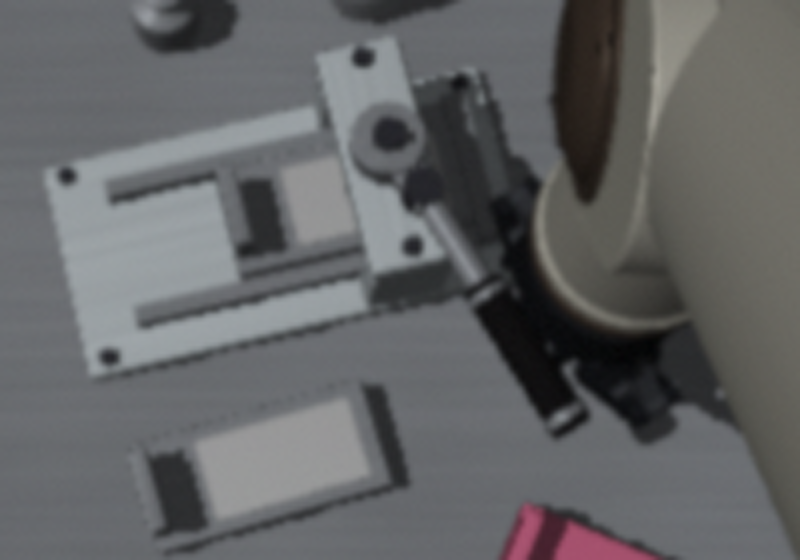

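```bash
cat >> h.py <<'E'
def bend(c,pv,g0,g1):
    T=lambda p:np.array(p)/4+[209.6,79.6]
    q=onz('top',T([c,pv,g0,g1]),101)[:,:2]
    an=lambda a,b:np.degrees(np.arctan2(*(b-a)[::-1]))%360
    a1=an(O,q[1]);a2=an(q[2],q[3]);a3=an(q[1],(q[2]+q[3])/2)
    print(q.round(1).tolist(),'r pivot',np.linalg.norm(q[1]-O).round(1),'head->pivot',round(a1,1),'grip dir',round(a2,1),'pivot->grip',round(a3,1),'bend rad',np.radians(a1-a2).round(3),np.radians(a1-a3).round(3))
def griplines(f,z=103):
    im=cv2.imread('pics/'+f); d=np.load('pics/'+f+'.npy'); v,u=np.mgrid[0:420,0:560]
    X=dep('top',np.c_[u.ravel(),v.ravel()],d); r=np.hypot(*(X[:,:2]-O).T); b=im.reshape(-1,3).max(1)
    m=(d.ravel()>0)&(r>92)&(r<163)&(X[:,2]>98)&(X[:,2]<120)&(b<60); P=X[m][:,:2]
    mu=P.mean(0); w=np.linalg.svd(P-mu)[2][0]; w*=np.sign(w@(mu-O)); c=np.array([-w[1],w[0]])
    print(f,'grip n',m.sum(),'mean',mu.round(1),'dir deg',(np.degrees(np.arctan2(w[1],w[0]))%360).round(2),'axis offset from O',((mu-O)@c).round(2),'width',np.ptp((P-mu)@c).round(1))
E
python3 - <<'E'
from h import *
griplines('top7.png'); griplines('t8.png')
bend((387,140),(424,187),(482,288),(566,421))
E
```

```text
top7.png grip n 396 mean [ 570.9 -119.7] dir deg 254.04 axis offset from O 23.81 width 62.9
t8.png grip n 365 mean [473.3 -58.9] dir deg 210.52 axis offset from O 0.47 width 27.9
[[583.5, 6.2], [559.0, -11.7], [507.3, -39.2], [440.8, -78.5]] r pivot 28.9 head->pivot 217.1 grip dir 210.6 pivot->grip 209.0 bend rad 0.114 0.141
```

Top crop: the cassette is home (lip at (235,220)), the fingers sit behind the grip, the pivot is at (424,187) and the grip runs (482,288) to (566,421). The handle seems slightly bent already, so I measure this more carefully.

```bash
cat >> h.py <<'E'
def gl(f,lo=92,hi=163,guess=None):
    im=cv2.imread('pics/'+f); v,u=np.mgrid[0:420,0:560]
    X=onz('top',np.c_[u.ravel(),v.ravel()],108)[:,:2]; b=im.reshape(-1,3).max(1).astype(float); r=X-O
    th=np.radians(guess); off=0
    ts=np.arange(lo,hi,2.0); 
    for _ in range(6):
        w=np.array([np.cos(th),np.sin(th)]); c=np.array([-w[1],w[0]]); a=r@w; p=r@c-off
        m=(a>lo)&(a<hi)&(abs(p)<9)&(b<70); 
        k=np.polyfit(a[m],(r@c)[m],1); th+=np.arctan(k[0]); off=k[1]
    # cross-profile edge on clear (cw) side
    print(f,'dir',(np.degrees(th)%360).round(2),'off',off.round(2),'n',m.sum(), [ (q,int(np.median(b[(a>lo)&(a<hi)&(abs(p-q)<1.5)]))) for q in range(-18,19,3)])
    return th,off
E
python3 - <<'E'
from h import *
gl('top0.png',guess=264); gl('top7.png',guess=264); gl('t8.png',guess=210.5)
im=cv2.imread('pics/top0.png');im8=cv2.imread('pics/t8.png')
# handle shaft brightness in r 45-80: ridge centroid
def shaft(f,guess):
    im=cv2.imread('pics/'+f).max(2).astype(np.float32); th=np.radians(guess); w=np.array([np.cos(th),np.sin(th)]); c=np.array([-w[1],w[0]])
    for lo,hi in((48,60),(60,74),(95,125),(125,160)):
        P=np.array([[*(O+a*w+q*c),101] for a in np.arange(lo,hi,1.) for q in np.arange(-20,21,1.)])
        uv=proj('top',P).astype(np.float32); val=cv2.remap(im,uv[:,:1],uv[:,1:],cv2.INTER_LINEAR).reshape(-1,41).mean(0)
        print(f,lo,val.astype(int).tolist())
shaft('top0.png',264.5); shaft('t8.png',212)
E
```

```text
top0.png dir 264.22 off -0.77 n 285 [(-18, 50), (-15, 46), (-12, 23), (-9, 14), (-6, 16), (-3, 17), (0, 18), (3, 17), (6, 21), (9, 69), (12, 116), (15, 122), (18, 123)]
top7.png dir 261.98 off 4.31 n 290 [(-18, 45), (-15, 40), (-12, 21), (-9, 12), (-6, 14), (-3, 15), (0, 16), (3, 15), (6, 20), (9, 65), (12, 105), (15, 111), (18, 113)]
t8.png dir 208.87 off 3.92 n 312 [(-18, 113), (-15, 112), (-12, 89), (-9, 31), (-6, 16), (-3, 17), (0, 17), (3, 15), (6, 13), (9, 15), (12, 28), (15, 16), (18, 15)]
top0.png 48 [64, 64, 64, 65, 65, 66, 66, 67, 68, 68, 67, 67, 70, 75, 83, 92, 100, 108, 113, 117, 119, 120, 118, 115, 109, 101, 92, 83, 75, 73, 72, 73, 75, 76, 76, 76, 76, 76, 76, 76, 77]
top0.png 60 [56, 56, 56, 55, 54, 53, 52, 52, 52, 52, 53, 56, 61, 70, 81, 91, 100, 107, 113, 117, 121, 121, 119, 115, 110, 106, 103, 103, 106, 110, 113, 116, 117, 118, 119, 119, 120, 120, 120, 119, 119]
top0.png 95 [56, 52, 50, 50, 49, 48, 44, 38, 30, 23, 18, 16, 16, 16, 18, 19, 20, 21, 21, 22, 22, 22, 22, 22, 22, 21, 21, 23, 29, 42, 59, 79, 98, 109, 116, 119, 120, 121, 121, 121, 122]
top0.png 125 [50, 50, 50
[... 202 characters left out ...]
, 136, 148, 154, 153, 147, 136, 124, 117, 116, 121, 129, 137, 138, 133, 122, 110, 99, 88, 77, 65, 54, 47, 44, 42, 42, 42, 41, 41, 41, 41, 42, 42, 42, 42]
t8.png 60 [61, 63, 64, 67, 70, 73, 76, 79, 82, 83, 85, 87, 91, 96, 103, 111, 121, 131, 138, 138, 130, 119, 107, 96, 85, 74, 64, 56, 51, 48, 47, 45, 44, 44, 43, 44, 44, 43, 41, 39, 35]
t8.png 95 [113, 113, 113, 113, 111, 108, 99, 84, 65, 44, 29, 20, 17, 16, 16, 16, 17, 17, 16, 16, 16, 15, 15, 14, 13, 12, 12, 12, 14, 16, 19, 20, 20, 18, 16, 15, 14, 14, 14, 14, 16]
t8.png 125 [112, 112, 112, 111, 108, 102, 90, 72, 52, 35, 24, 21, 20, 21, 21, 21, 21, 21, 20, 20, 19, 18, 17, 16, 15, 15, 18, 25, 35, 45, 53, 56, 52, 45, 36, 29, 24, 20, 18, 16, 15]
```

Vision cannot resolve the bend to better than about ±0.05 rad, so I use force against travel. The force levelled off at about 12.4 N near (489,-81.5), and the contact has moved about 4 mm since, which gives a bend of about 0.04. About 6 mm more should give about 0.10.

Emit:
step_arm:
  moves:
    - {"dx": 1.5, "dy": -0.2, "dz": 0, "rx": 0, "ry": 0, "rz": 0.014}
    - {"dx": 1.5, "dy": -0.2, "dz": 0, "rx": 0, "ry": 0, "rz": 0.014}

```text
clock: 20.3
eef_pos: [484.3, -76.2, 50.0]
orientation: [3.138, 0.006, 2.088]
force: [6.0, -12.3, -0.7]
finger_gap: 0.4
```

Emit:
step_arm:
  moves:
    - {"dx": 1.5, "dy": -0.2, "dz": 0, "rx": 0, "ry": 0, "rz": 0.014}
    - {"dx": 0.5, "dy": 0, "dz": 0, "rx": 0, "ry": 0, "rz": 0}

```text
clock: 20.5
eef_pos: [482.8, -74.4, 49.9]
orientation: [3.139, 0.006, 2.074]
force: [6.6, -11.4, -0.7]
finger_gap: 0.4
```

```bash
python3 - <<'E'
from h import *
hs(); d0=np.array([489,-81.5]); print(np.linalg.norm(ctrl.observe()['eef_pos'][:2]-d0))
grab('top','t9.png'); hs()
def edge(f,guess):
    im=cv2.imread('pics/'+f).max(2).astype(np.float32); th=np.radians(guess); w=np.array([np.cos(th),np.sin(th)]); c=np.array([-w[1],w[0]]); o=[]
    for lo in range(95,160,8):
        qs=np.arange(-22,0,.25); P=np.array([[*(O+a*w+q*c),101] for a in np.arange(lo,lo+8,1.) for q in qs])
        uv=proj('top',P).astype(np.float32); val=cv2.remap(im,uv[:,:1],uv[:,1:],cv2.INTER_LINEAR).reshape(-1,len(qs)).mean(0)
        o.append((lo+4,qs[np.argmax(val<65)]))
    o=np.array(o); k=np.polyfit(o[:,0],o[:,1],1); print(f,'edge dir',guess+np.degrees(np.arctan(k[0])),'edge q@130',np.polyval(k,130))
edge('t8.png',211); edge('t9.png',211)
E
```

```text
t 20.5 pos [482.8 -74.4  49.9] ori [3.139 0.006 2.074] F [  6.6 -11.4  -0.7] gap 0.4 clampxy -115.1 -54.8 polar 127.5 218.9
handle world deg 210.4 clamp 196.9 tool th 208.8 R 127.5 Ft 13.2 Fr 0.1
9.380240008859491
t 20.55 pos [482.8 -74.4  49.9] ori [3.139 0.006 2.074] F [  6.3 -10.9  -1. ] gap 0.2 clampxy -115.1 -54.7 polar 127.5 218.9
handle world deg 210.3 clamp 196.8 tool th 208.8 R 127.5 Ft 12.6 Fr 0.1
t8.png edge dir 205.08265975396202 edge q@130 -11.229687500000008
t9.png edge dir 215.88216407884067 edge q@130 -13.390972222222226
```

Steady plateau of 12.5 to 13 N over about 9 mm gives a bend of about 0.09: clicked, not overdriven. Release along the reverse direction.

Emit:
step_arm:
  moves:
    - {"dx": -3, "dy": 0, "dz": 0, "rx": 0, "ry": 0, "rz": 0}
    - {"dx": -3, "dy": 0, "dz": 0, "rx": 0, "ry": 0, "rz": 0}
    - {"dx": -3, "dy": 0, "dz": 0, "rx": 0, "ry": 0, "rz": 0}
    - {"dx": -3, "dy": 0, "dz": 0, "rx": 0, "ry": 0, "rz": 0}
    - {"dx": -4, "dy": 0, "dz": 0, "rx": 0, "ry": 0, "rz": 0}
    - {"dx": -8, "dy": 0, "dz": 0, "rx": 0, "ry": 0, "rz": 0}
    - {"dx": -10, "dy": 0, "dz": 0, "rx": 0, "ry": 0, "rz": 0}
    - {"dx": -10, "dy": 0, "dz": 0, "rx": 0, "ry": 0, "rz": 0}
    - {"dx": -10, "dy": 0, "dz": 0, "rx": 0, "ry": 0, "rz": 0}

```text
clock: 21.45
eef_pos: [506.3, -118.5, 48.7]
orientation: [-3.141, -0.001, 2.078]
force: [-0.4, -0.7, 1.2]
finger_gap: -0.1
```

Emit:
step_arm:
  moves:
    - {"dx": 0, "dy": 0, "dz": -20, "rx": 0, "ry": 0, "rz": 0}
    - {"dx": 0, "dy": 0, "dz": -30, "rx": 0, "ry": 0, "rz": 0}
    - {"dx": 0, "dy": 0, "dz": -40, "rx": 0, "ry": 0, "rz": 0}
    - {"dx": -30, "dy": 0, "dz": -40, "rx": 0, "ry": 0, "rz": 0}
    - {"dx": -30, "dy": 0, "dz": 0, "rx": 0, "ry": 0, "rz": 0}
    - {"dx": -20, "dy": 0, "dz": 0, "rx": 0, "ry": 0, "rz": 0}
    - {"dx": 0, "dy": 0, "dz": 0, "rx": 0, "ry": 0, "rz": 0}

```text
clock: 22.15
eef_pos: [545.9, -191.9, 179.3]
orientation: [-3.142, 0.002, 2.073]
force: [-0.3, 0.4, -0.0]
finger_gap: -0.1
```

```bash
python3 - <<'E'
from h import *
st(); grab('top','t10.png')
def edge(f,guess):
    im=cv2.imread('pics/'+f).max(2).astype(np.float32); th=np.radians(guess); w=np.array([np.cos(th),np.sin(th)]); c=np.array([-w[1],w[0]]); o=[]
    for lo in range(98,158,8):
        qs=np.arange(-30,8,.25); P=np.array([[*(O+a*w+q*c),101] for a in np.arange(lo,lo+8,1.) for q in qs])
        uv=proj('top',P).astype(np.float32); val=cv2.remap(im,uv[:,:1],uv[:,1:],cv2.INTER_LINEAR).reshape(-1,len(qs)).mean(0)
        k=np.nonzero(val>65)[0].max() if (val>65).any() else 0; k=[i for i in range(1,len(qs)) if val[i-1]>65>=val[i]]; o.append([lo+4]+[float(qs[i]) for i in k])
    print(f,o)
edge('t8.png',212); edge('t9.png',212); edge('t10.png',212)
a=[cv2.imread('pics/'+f)[90:200,280:380] for f in('t9.png','t10.png')]
cv2.imwrite('pics/fin.png',np.hstack([cv2.resize(x,(390,429),interpolation=cv2.INTER_CUBIC) for x in a]))
E
```

```text
t 22.15 pos [ 545.9 -191.9  179.3] ori [-3.142e+00  2.000e-03  2.073e+00] F [-0.3  0.4 -0. ] gap -0.1 clampxy -81.2 -183.7 polar 200.8 259.6
t8.png [[102, -11.75], [110, -11.75], [118, -12.0], [126, -12.25], [134, -12.5], [142, -12.5], [150, -12.75], [158, -12.25, -3.5]]
t9.png [[102, -15.25], [110, -16.0], [118, -16.5], [126, -17.25], [134, -17.5], [142, -18.25], [150, -18.75, 6.5], [158, -18.25, -8.0, 7.5]]
t10.png [[102, -5.5], [110, -5.0], [118, -4.5], [126, -4.25], [134, -3.75], [142, -3.5], [150, -3.0], [158, -2.25]]
```

View pics/fin.png

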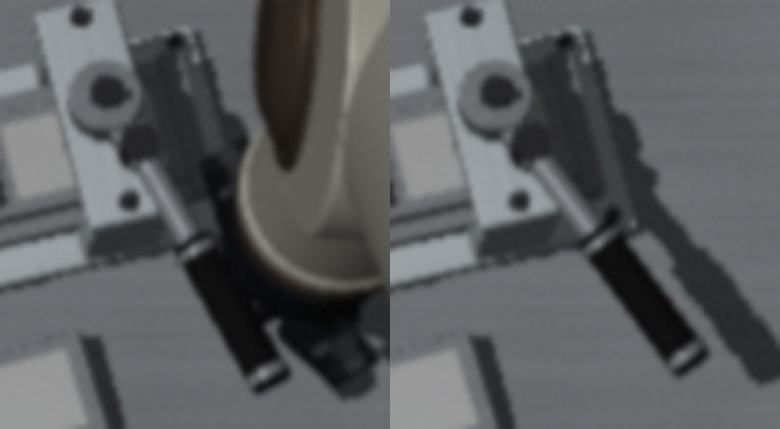

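The right crop shows the handle straight again, its line passing through the screw axis. From the left crop (held) to the right (released) the grip swung back 0.125 to 0.135 rad, so it clicked and was not overdriven. The gripper is clear of everything, so I check the cassette once more and hand in.

```bash
python3 - <<'E'
from h import *
p,d=grab('side','s11.png')
v,uu=np.mgrid[0:420,0:560]; X=dep('side',np.c_[uu.ravel(),v.ravel()],d); X=X[d.ravel()>0]
r=X[:,:2]-O; x=r@EX; y=r@EY
q=(abs(x)<22)&(y>30)&(y<180)&(X[:,2]>46)&(X[:,2]<64); print('lip y',np.percentile(y[q],[5,50,95]).round())
workorder.job_done(); st()
E
```

```text
lip y [75. 77. 84.]
the job is handed in; nothing more can be done
the job is handed in; nothing more can be done
```

The cassette is home against the end stop, and the clamp handle has been turned to its click and let go. I handed the job in after about 22 s of the 67 s allowed.

- **Cassette:** I pushed it in with the shut fingers at about 4–5 N, up to about 9 N when it met the stop. The last side view puts its lip at clamp y 75–84 mm, where home is 75–85 mm.
- **Handle:** I pushed it clockwise until it went tight, then on at a steady 12–13 N while the joint gave, and backed off.
    - **Bend:** between the held and released pictures the grip swung back 0.125–0.135 rad. Force and travel alone had suggested about 0.09 rad. Both are past the click (0.06) and short of overdriven (0.17).
    - **At rest:** the handle now stands straight, at about 201° from the clamp's +x.
- **Disagreement:** the cameras showed the fingertips about 40 mm higher than the reported tool height implies. My first push passed over the lip without touching it, so I set the heights from the pictures after that.
- **Contact:** the gripper stood clear of everything at hand-in. I felt no contact with other things on the bench, but I made no separate check that they had not moved.

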